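# Hold the sample mill in pulse by its bayonet lid

## Task

Pick out the one lid of the three that fits the bowl of the sample mill, set it into the mill's collar with its two lugs down through the two notches until the flange lies flat on the collar, and turn it clockwise (seen from above) against the spring to the pulse mark, the single dot halfway to the lock. Never turn it on into the lock click; the mill pulses only while the lid is held, so finish still gripping the lid and holding it at the dot. Leave the other two lids, the spare bowls, the paper cup and the tube rack where they are.

Things in the scene. Friction and masses are not known exactly. Their poses are not given: they have to be found in the camera images.
- mill: the sample mill, fixed to the desk: white round motor housing 136 mm in diameter at the foot, with a grey collar 112 mm in diameter on top and a steel bowl with a blade inside; 130 mm tall. Origin: centre of its underside; z up. The two notches of the collar lie on its +x and -x sides. The black power rocker is on its -x side.
- mill_mouth (a point): centre of the mouth, level with the collar's flat top, 130 mm above the desk; axes as the mill's. Opening 67 mm in diameter in a ledge 8.5 mm thick, with two notches (79 mm across, 16 mm wide) on its x axis. The fitting lid's lugs drop through the notches and turn clockwise under the ledge; home, its flange lies on the collar, its origin 16 mm below this point. Play 1.5 to 2 mm.
- pulse_dot (a point): the pulse mark: white round dot raised on the collar's top, 49 mm from the mouth's centre, 0.6 rad (34 deg) clockwise of the +x notch seen from above; there is another across from it. The grip bar's ends point at the notches as the lid goes in and at the two dots in pulse.
- lock_bar (a point): the lock mark: short white radial bar on the collar's top, 49 mm from the mouth's centre, 1.2 rad (69 deg) clockwise of the +x notch; another across from it. The grip bar must not come to it.
- pulse_ring (a joint): sprung ring under the ledge that the lugs push round, rad clockwise, 0 at rest. The lugs meet it about 0.1 rad past the notches, so it reads the lid's turn less 0.1; at the dot 0.5. Its spring turns the lid back: 0.04 N m at 0, 0.12 N m at 0.5. From about 0.65 two sprung pawls add resistance; about 1.1 they click in behind the lugs (lock).
- lid_medium: Middle-sized white lid, grip bar up. Origin: centre of its underside. Plug 64 mm in diameter, z 0 to 16 mm, with two lugs (12 mm wide, z 0 to 6) out along +x and -x to 74 mm across; flange 84 mm in diameter, z 16 to 22; straight grey grip bar along x, 52 mm long, 14 wide, z 22 to 46, its ends over the lugs. Same after a half turn. About 90 g (varies).
- lid_small: Small white lid, grip bar up. Origin: centre of its underside. Plug 50 mm in diameter, z 0 to 16 mm, with two lugs (12 mm wide, z 0 to 6) out along +x and -x to 60 mm across; flange 70 mm in diameter, z 16 to 22; straight grey grip bar along x, 44 mm long, 14 wide, z 22 to 46, its ends over the lugs. Same after a half turn. Belongs to the small spare bowl.
- lid_large: Large white lid, grip bar up. Origin: centre of its underside. Plug 78 mm in diameter, z 0 to 16 mm, with two lugs (12 mm wide, z 0 to 6) out along +x and -x to 88 mm across; flange 98 mm in diameter, z 16 to 22; straight grey grip bar along x, 60 mm long, 14 wide, z 22 to 46, its ends over the lugs. Same after a half turn. Belongs to the large spare bowl.
- bowl_small: spare steel bowl standing open end up, 60 mm in diameter, 45 mm tall; origin: centre of its underside. Bystander.
- bowl_large: spare steel bowl standing open end up, 88 mm in diameter, 55 mm tall; origin: centre of its underside. Bystander.
- paper_cup: paper cup, 76 mm across the rim, 92 mm tall; origin: centre of its underside. Bystander.
- tube_rack: aluminium rack of capped sample tubes, 60 mm (x) by 170 mm (y), 90 mm tall; origin: centre of its underside. Bystander.
Mind the look-alikes: they are no part of the job. Leave any pink look-alike of the lid_medium alone.

How it is judged (in metres and radians):
On the way:
1. the fitting lid is in the collar, lugs through the notches, not yet turned to pulse (horizontal distance between lid_medium and mill_mouth below 0.003 m and z of lid_medium in the frame of mill_mouth between -0.019 and -0.0135 m and angle between lid_medium's own z axis and vertical below 0.06 rad and value of joint pulse_ring below 0.3 rad), for 0.1 s.
At the end, for the whole second after the job is handed in: The middle-sized lid is home in the collar (centred within 3 mm, down within 2.5 mm, level within 3.4 deg), turned 0.38 to 0.82 rad clockwise of the notches, pulse ring still at 0.33 to 0.67 rad, fingers gripping the lid; the other lids and bystanders within 30 mm of their starts (horizontal distance between lid_medium and mill_mouth below 0.003 m and z of lid_medium in the frame of mill_mouth between -0.019 and -0.0135 m and angle between lid_medium's own z axis and vertical below 0.06 rad and value of joint pulse_ring between 0.33 and 0.67 rad and angle between the x axis of lid_medium and the x axis of mill_mouth, either way round between 0.38 and 0.82 rad and contact force between the fingers and lid_medium above 2 N and velocity of joint pulse_ring between -0.15 and 0.15 rad/s and distance of each of lid_small, lid_large, bowl_small, bowl_large, paper_cup, tube_rack from where it was at the start of the episode below 0.03 m); the arm keeps its last pose, push and grip.
It fails at once if the lid was turned on into the lock (pulse ring beyond 1.0 rad) (value of joint pulse_ring above 1 rad).
It fails at once if one of the other lids, bowls, the cup or the rack was moved (distance of any of lid_small, lid_large, bowl_small, bowl_large, paper_cup, tube_rack from where it was at the start of the episode above 0.03 m).
It also fails if it takes over 45 s, if anything falls off the work surface, if the arm or the gripper's body presses on something with over 40 N, if the wrist force passes 120 N, or if a joint passes its speed limit or range.

## Robot

A 6-joint arm with a two-finger parallel gripper is mounted at the origin on the work surface. World frame = base frame: x ahead of the robot, y to its left, z up, the work surface at z = 0. Lengths are in m, angles in degrees, forces in N, time in s.
With the tool pointing down it reaches from about 0.4 to 0.825 m from the base axis. Payload 7 kg.
Tool frame: the origin (TCP) lies midway between the tips of the shut fingers; the grasp point (between the pads) lies 19 mm behind it; z points along the fingers, y is the line along which they close (so a half turn about z gives the same grasp; the last joint's range is limited). The gripper opens to 88 mm and grips with 3 to 60 N. Pads are 19 mm wide; open, the fingers measure 130 mm over their backs; the gripper's body (78 mm by 193 mm) begins 47 mm behind the grasp point.
Start: joints at [-55.399, 20.546, 0.682, 0, -70.136, -16.507], TCP at [0.21, -0.642, 0.227] pointing down, gripper open.
Joint ranges: [-176.03, 176.03], [-82.01, 121.73], [-58.28, 71.71], [-173.87, 95.51], [-174.79, -0.11], [-173.66, 173.66]. Speed limits (degrees/s): [136.94, 136.94, 172.46, 180, 180, 180].

## Interface

Orientations are given as [roll, pitch, yaw] about the fixed x, y, z axes, in that order (R = Rz(yaw) Ry(pitch) Rx(roll)).
In Python, from plant import ctrl gives the robot as it stands. The module is installed in compiled form; this text tells all that it offers.
- The arm moves only by the tool send_rows, never from a script. Its argument "plan" is a list that holds one entry, the list of rows, each a list of 6 numbers: the shift along the tool's x, y, z in shares of 25 cm (1.0 is 25 cm), then the turn, a rotation vector about the tool's x, y, z in shares of 60 degrees (1.0 is 60 degrees). A call has 1 to 8 rows; each row is the pose to reach, as a shift and turn from the pose commanded when the call began, along the tool's axes at that moment; what a row does not reach only later rows make up. A row lasts 1/12 s, in which the tool goes at most 41.7 mm and 7.16 degrees, less where a joint would pass 70% of its speed; a pose out of reach is approached as far as the arm can. No shift or turn number may pass 1 either way. A call with a gripper value outside its range is refused whole. "fingers" is the opening, from 0 (shut) to 1 (fully open), set as the call begins (left out, the last holds). The fingers move at their own pace and stop on an object; the grip force is fixed at half the most. Time passes only in rows, so rows that repeat a pose let the fingers close. It gives the time, the measured TCP pose, the force, the opening and the grip force at its end, in the units of the state.
- ctrl.get_obs(): the state, without advancing time (a new reading comes with each control period).
- ctrl.snapshot(name): name is "side" or "top" or "wrist"; returns a dict with "img" (480x640x3 uint8, red, green, blue), "K" (3x3 intrinsics, pixels), "pose" (4x4, takes a point from camera to world coordinates). Camera axes: x right, y down, z forward; pixel columns grow to the right and rows downward; lengths in m; the calibration is good to about 2 mm. A picture is of the moment at which its call begins. There is no depth.
- ctrl.close_job(): hands the job in; it is judged then, once.
The state is a dict: "clock": time; "joint_pos": joint angles; "qvel": joint speeds; "tau": joint torques, N m; "tool_pos": TCP position; "orientation": TCP orientation; "force": force on the tool from outside, world axes, zero at the start; "moment": the same for the moment, N m; "opening": finger opening in m; "gripper_force": force on a finger pad.
Only numpy, scipy, OpenCV 4.12 (cv2) and the standard library are available. Lean on these libraries where they do the work, as an engineer would, in place of code of your own. Each camera call takes 0.05 s, during which the arm holds its last target. There are 200 camera calls.

## Working session

There is one attempt and no reset: what is moved stays moved. The work goes in short steps, Python scripts to look and compute and a tool call to move; the robot and the scene stay as the last step left them, time stands still between calls to the robot, and variables do not carry over. Pictures are saved under pics/ and viewed, at most 10 in all, crops included, and the job is handed in when it is done.

Besides the shell and the picture viewer there is one more tool, called after "Emit:" in YAML: its name, and indented under it one key for each argument. send_rows: Moves the arm, as the interface text tells. Its arguments: {"type":"object","properties":{"plan":{"type":"array","items":{"type":"array","items":{"type":"array","items":{"type":"number"}}}},"fingers":{"type":"number"}},"required":["plan"]}

```bash
mkdir -p pics; cat > h.py <<'E'
import numpy as np, cv2
from plant import ctrl
def snap(n,f=None):
    s=ctrl.snapshot(n)
    if f: cv2.imwrite('pics/'+f,cv2.cvtColor(s['img'],cv2.COLOR_RGB2BGR))
    return s
def ray(s,u,v):
    d=np.linalg.inv(np.array(s['K']))@[u,v,1]; P=np.array(s['pose']); return P[:3,3],P[:3,:3]@d
def plane(s,u,v,z):
    o,d=ray(s,u,v); return o+d*(z-o[2])/d[2]
def tri(s1,p1,s2,p2):
    A=[];b=[]
    M=np.zeros((3,3));v=np.zeros(3);R=[ray(s1,*p1),ray(s2,*p2)]
    for o,d in R:
        d=d/np.linalg.norm(d);Q=np.eye(3)-np.outer(d,d);M+=Q;v+=Q@o
    x=np.linalg.solve(M,v)
    return x,[np.linalg.norm(np.cross(x-o,d/np.linalg.norm(d))) for o,d in R]
def proj(s,p):
    P=np.array(s['pose']); c=P[:3,:3].T@(np.array(p)-P[:3,3]); q=np.array(s['K'])@c; return q[:2]/q[2]
E
python3 - <<'E'
from h import *
import pickle
o=ctrl.get_obs();print(o)
S={n:snap(n,n+'0.png') for n in('top','side','wrist')}
pickle.dump(S,open('s0.pkl','wb'))
for n in S:print(n,np.round(S[n]['pose'],3).tolist(),np.round(S[n]['K'],1).tolist())
cv2.imwrite('pics/both.png',cv2.resize(np.vstack([S[n]['img'][...,::-1] for n in('top','side')]),(450,600) if 0 else (400,600)))
E
```

```text
{'clock': 0.0, 'joint_pos': array([-5.54010348e+01,  2.05900604e+01,  6.34543285e-01, -2.00130942e-02,
       -7.01358649e+01, -1.65071340e+01]), 'qvel': array([-0.02245517, -0.01272804, -0.01486368,  0.04786586,  0.09687461,
       -0.06513532]), 'tau': array([ 4.38422103e-04, -5.82718134e+01,  2.93053901e+01,  6.99716672e+00,
        6.68471883e-03, -1.82245576e-04]), 'tool_pos': array([ 0.20944271, -0.64117531,  0.22564439]), 'orientation': array([ 1.79907038e+02, -7.92898765e-03, -1.61914978e+02]), 'force': array([-0.07858376,  0.6226212 ,  0.08820101]), 'moment': array([ 0.0085261 , -0.02796325,  0.01042635]), 'gripper_force': 0.0, 'opening': 0.08766012448001982}
top [[-0.0, -0.998, 0.067, 0.458], [-1.0, 0.002, 0.026, -0.009], [-0.026, -0.067, -0.997, 1.169], [0.0, 0.0, 0.0, 1.0]] [[448.8, 0.0, 320.8], [0.0, 448.8, 246.8], [0.0, 0.0, 1.0]]
side [[-0.863, -0.256, 0.436, 0.099], [-0.505, 0.449, -0.737, 0.756], [-0.007, -0.856, -0.517, 0.626], [0.0, 0.0, 0.0, 1.0]] [[448.4, 0.0, 323.2], [0.0, 448.4, 236.8], [0.0, 0.0, 1.0]]
wrist [[-0.31, 0.907, 0.286, 0.132], [0.951, 0.295, 0.095, -0.668], [0.002, 0.301, -0.954, 0.384], [0.0, 0.0, 0.0, 1.0]] [[330.7, 0.0, 317.8], [0.0, 330.7, 242.0], [0.0, 0.0, 1.0]]
```

View pics/top0.png

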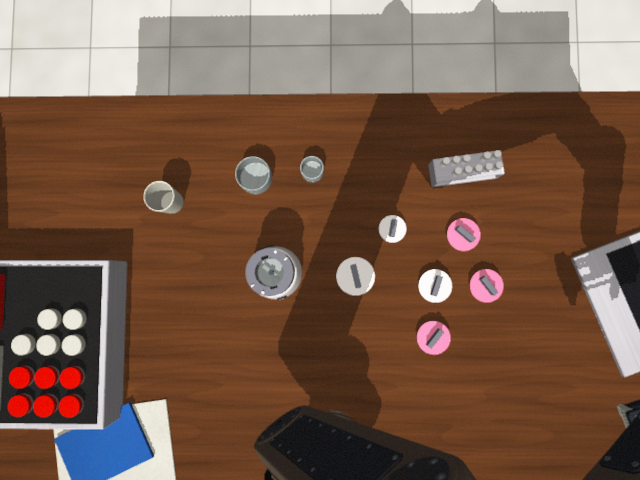

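View pics/side0.png

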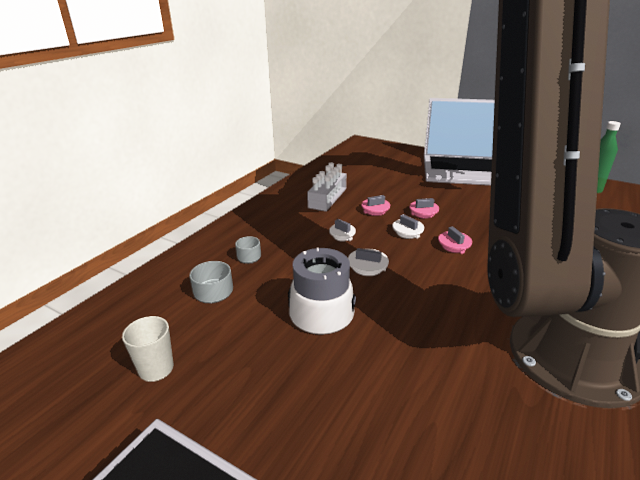

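Candidates in the top view are white lids at (393,229) small, (356,276) large and in shadow, and (435,286) middle. There are also three pink look-alikes at (464,235), (487,285) and (434,338). I choose (435,286), and I'll measure it and the mill with one close crop.

```bash
python3 - <<'E'
from h import *
import pickle
S=pickle.load(open('s0.pkl','rb'));t,s=S['top'],S['side']
for n,(u,v) in dict(med=(435,286),small=(393,229),large=(356,276)).items():
    I=t['img'];w=I[v-28:v+28,u-28:u+28].astype(int)
    m=((w.min(2)>110)&(w.max(2)-w.min(2)<40)).astype(np.uint8)
    c=max(cv2.findContours(m,0,2)[0],key=cv2.contourArea)
    e=cv2.fitEllipse(cv2.convexHull(c));C=np.array(e[0])+[u-28,v-28]
    p=plane(t,*C,.022);sc=448.8/(1.169-.022)
    print(n,C,np.array(e[1])/sc*1000,p)
def crop(x,u,v,w,h,k):return cv2.resize(x['img'][v-h:v+h,u-w:u+w],None,fx=k,fy=k,interpolation=cv2.INTER_NEAREST)
a=np.vstack([np.hstack([crop(t,274,272,32,24,6),crop(t,435,286,32,24,6)]),np.hstack([crop(s,321,272,32,24,6),crop(s,408,226,32,24,6)])])
cv2.imwrite('pics/crop1.png',a[...,::-1])
E
```

```text
med [434.88861275 285.47717285] [85.50505328 87.13767033] [ 0.43679354 -0.2681854   0.022     ]
small [392.15135765 228.47617531] [70.63609641 71.32858475] [ 0.58209276 -0.16199708  0.022     ]
large [355.20236588 275.91592598] [97.97814967 99.40539903] [ 0.46098371 -0.06697435  0.022     ]
```

View pics/crop1.png

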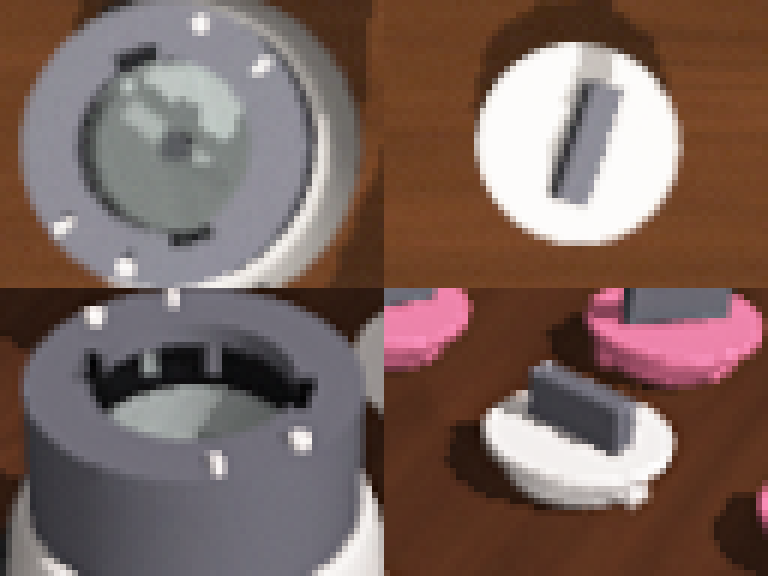

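The crop confirms it: a white lid with a fitted flange of about 86 mm (84 expected). Its bar top is near top-view pixel (440,272). On the collar, the notches are at about (265,257) and (274,287), with the dots clockwise of them. Next I'll triangulate the marks and the bar.

```bash
cat >> h.py <<'E'
def blob(s,u,v,r=5,base=175):
    w=s['img'][v-r:v+r+1,u-r:u+r+1].astype(float).min(2)
    w=np.clip(w-base,0,None);y,x=np.mgrid[v-r:v+r+1,u-r:u+r+1];return np.array([(x*w).sum(),(y*w).sum()])/w.sum()
E
python3 - <<'E'
from h import *
import pickle
S=pickle.load(open('s0.pkl','rb'));t,s=S['top'],S['side']
T=np.array([(200,25),(262,65),(125,268),(63,226)])/6+[242,248]
D=np.array([(95,28),(173,10),(300,150),(218,176)])/6+[289,248]
# order dot1,bar1,dot2,bar2
X=[]
for a,b in zip(T,D):
    pa=blob(t,*np.round(a).astype(int),3);pb=blob(s,*np.round(b).astype(int),3)
    x,r=tri(t,pa,s,pb);X.append(x);print(pa,pb,x.round(4),np.round(r,4),plane(t,*pa,.13).round(4),plane(s,*pb,.13).round(4))
X=np.array(X);print('tri centre',X.mean(0),np.linalg.norm(X[0]-X[2]),np.linalg.norm(X[1]-X[3]))
d=X[0]-X[2];b=X[1]-X[3]
print('yaw mill',np.degrees(np.arctan2(d[1],d[0]))+34.4,np.degrees(np.arctan2(b[1],b[0]))+68.75)
# bar of lid
def bar(x,u,v,r,lo,hi):
    w=x['img'][v-r:v+r,u-r:u+r].astype(int);g=w.mean(2)
    m=((g>lo)&(g<hi)&(w[...,2]>=w[...,0]+2)).astype(np.uint8)
    n,l,st,c=cv2.connectedComponentsWithStats(m,connectivity=4)
    k=1+st[1:,4].argmax();pts=np.argwhere(l==k)[:,::-1].astype(np.float32)+[u-r,v-r]
    return pts.mean(0),cv2.minAreaRect(pts.astype(np.float32)),st[k,4]
print(s['img'][239:262:2,318+70:318+125:3].mean(2).astype(int) if 0 else '')
bt=bar(t,438,286,14,85,175);print(bt)
g=s['img'][208:226,394:420].mean(2).astype(int);print(g)
u,v=bt[0]
print(plane(t,u,v,.046))
r=bt[1];p=cv2.boxPoints(r);print([plane(t,*q,.046)[:2].round(4) for q in p])
print(proj(s,plane(t,u,v,.046)))
E
```

```text
[274.91442543 251.49633252] [304.4488189  252.08661417] [0.5169 0.1239 0.1339] [0.0004 0.0004] [0.5175 0.1246 0.13  ] [0.5198 0.1188 0.13  ]
[285.0797546  258.58895706] [317.49344978 249.07423581] [0.5004 0.1003 0.1331] [0.0004 0.0004] [0.5009 0.1008 0.13  ] [0.5026 0.0959 0.13  ]
[262.67962963 292.63148148] [338.92484342 272.85803758] [0.4223 0.1517 0.1337] [0.0001 0.0001] [0.4222 0.1523 0.13  ] [0.4246 0.1472 0.13  ]
[251.86710963 285.28239203] [324.80708661 276.78346457] [0.4388 0.1766 0.1344] [0.0004 0.0004] [0.4391 0.1776 0.13  ] [0.4415 0.1713 0.13  ]
tri centre [0.46961482 0.13810567 0.13375568] 0.09862365345423317 0.09811611735072459
yaw mill 17.999329675215154 17.6490839481283

(array([436.60377358, 285.66981132]), ((436.6500549316406, 285.54998779296875), (5.375871658325195, 19.606117248535156), 18.43494987487793), np.int32(106))
[[ 56  57  56  54  56  55  54  54  55  49  35  32  26  26  25  38 103 167
  185 182 178 162 161 168 166 164]
 [ 56  55  55  54  54  54  53  53  47  32  25  25  26  27  25  27  59 120
  165 183 182 181 181 181 181 181]
 [ 56  55  54  55  54  54  53 
[... 1189 characters left out ...]
7 134  72  59  62  62  63  63  64  63  61  62  65  76
   90 107 117 123 140 141 165 167]
 [240 219 139 140 143 128  56  56  60  61  62  62  62  63  63  63  62  61
   63  74  96 128 124 157 228 243]
 [251 242 229 231 216 133 112  75  56  58  60  61  62  62  64  62  64  63
   63  59  77 118 110 153 236 246]
 [244 241 241 242 241 230 215 124 112  76  66  56  59  60  63  64  64  64
   62  60  77 115 110 142 224 242]
 [243 240 240 240 240 243 241 231 234 212 120  97  67  58  60  61  62  63
   63  61  78 118 109 160 241 242]]
[ 0.43677141 -0.26698691  0.046     ]
[array([ 0.4162, -0.2528]), array([ 0.4622, -0.2689]), array([ 0.458 , -0.2814]), array([ 0.412 , -0.2653])]
[408.7502852  218.52719466]
```

Mill: centre ≈ (0.470, 0.138), top ≈ 0.13 and yaw ≈ 17.8°. The mark spacing of 98.4 mm agrees with the stated 98. Lid: (0.437, −0.267), yaw ≈ −18°, and the bar's height agrees across both views. Moving above the lid.

Careful with the scale: shifts go in shares of 25 cm and turns go in shares of 60 degrees. That gives: -22.1 cm is -0.884, 19.1 cm is 0.764.

Emit:
send_rows:
  plan:
    - [[-0.112,0.096,0.008,0,0,0],[-0.22,0.192,0.016,0,0,0],[-0.332,0.288,0.028,0,0,0],[-0.444,0.384,0.036,0,0,0],[-0.552,0.48,0.044,0,0,0],[-0.664,0.572,0.052,0,0,0],[-0.776,0.668,0.064,0,0,0],[-0.884,0.764,0.072,0,0,0]]
  fingers: 0.6

```text
clock: 0.82
tool_pos: [0.3608, -0.3897, 0.2083]
orientation: [180.0, -0.0, -161.9]
force: [1.2, 0.2, -0.8]
opening: 0.0526
gripper_force: 0.0
```

Scaled: -11.05 cm is -0.442, -10.6 cm is -0.424, 36 degrees is 0.6.

Emit:
send_rows:
  plan:
    - [[-0.088,0.076,0.008,0,0,0.0833],[-0.176,0.152,0.016,0,0,0.1833],[-0.264,0.228,0.02,0,0,0.2833],[-0.332,0.288,0.028,0,0,0.3833],[-0.388,0.336,0.032,0,0,0.4833],[-0.424,0.368,0.036,0,0,0.5667],[-0.442,0.382,0.036,0,0,0.6],[-0.442,0.382,0.036,0,0,0.6]]

```text
clock: 1.48
tool_pos: [0.4362, -0.2653, 0.1994]
orientation: [180.0, -0.0, 162.1]
force: [0.0, -0.5, 0.9]
opening: 0.0528
gripper_force: 0.0
```

```bash
python3 - <<'E'
from h import *
import pickle
s=snap('wrist','w1.png');o=ctrl.get_obs();print(o['tool_pos'],o['orientation'],o['force'],o['clock'],o['joint_pos'])
t=snap('top');pickle.dump((s,o,t),open('w1.pkl','wb'))
print(proj(s,[.4368,-.267,.046]),np.round(s['pose'],3).tolist())
E
```

```text
[ 0.43591834 -0.2658316   0.1994485 ] [ 1.79999183e+02 -1.32816619e-02  1.62220897e+02] [-0.06586664 -0.37133766 -1.18002148] 1.5333 [-9.31327174e+00  6.19128945e+00 -2.20532888e+01 -3.13650927e-03
 -6.17684385e+01 -9.84643471e+01]
[316.66609489 226.06496118] [[0.308, 0.907, 0.286, 0.359], [0.951, -0.294, -0.092, -0.241], [0.001, 0.301, -0.954, 0.358], [0.0, 0.0, 0.0, 1.0]]
```

View pics/w1.png

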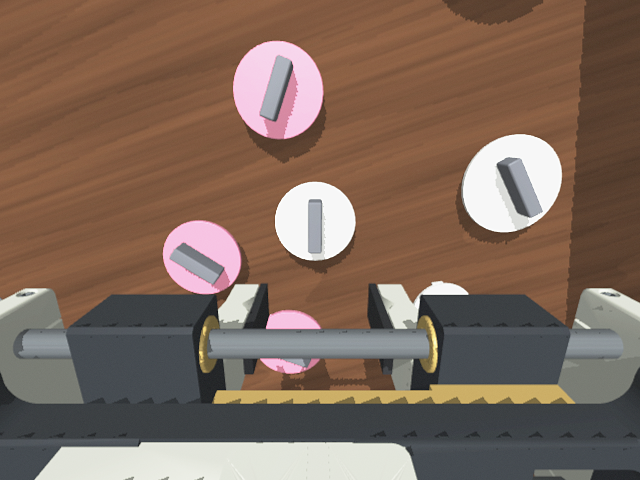

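The wrist view shows the white 80 px disc at (315,221), about 83 mm across, with its bar upright at (315,226). My estimate projects to (317,226), so it agrees. Now I'll measure the bar finely.

```bash
python3 - <<'E'
from h import *
import pickle
s,o,t=pickle.load(open('w1.pkl','rb'))
I=s['img'].astype(int);w=I[190:262,290:342];g=w.mean(2)
print(g[30,5:50].astype(int))
m=((g>80)&(g<178)&(w[...,2]>w[...,0]+3)).astype(np.uint8)
n,l,st,c=cv2.connectedComponentsWithStats(m,connectivity=4);k=1+st[1:,4].argmax()
pts=np.argwhere(l==k)[:,::-1].astype(np.float32)+[290,190];print(st[k]+[290,190,0,0,0])
for a,b in((200,210),(215,225),(230,240),(242,252)):
    q=pts[(pts[:,1]>=a)&(pts[:,1]<b)];print(a,q[:,0].min(),q[:,0].max(),q[:,0].mean())
W=((I.min(2)>185)).astype(np.uint8)[170:275,265:365]
c=max(cv2.findContours(W,0,2)[0],key=cv2.contourArea);e=cv2.fitEllipse(cv2.convexHull(c));C=np.array(e[0])+[265,170]
print('flange',C,e[1],plane(s,*C,.022))
# two-view height of the flange & bar centre
print(tri(s,C,t,(434.89,285.48)))
r=cv2.minAreaRect(pts);print(r,plane(s,*r[0],.046))
print('bar tri',tri(s,r[0],t,(436.6,285.6)))
P=[plane(s,u,v,.046) for u,v in((r[0][0],203),(r[0][0],250))];print(P)
E
```

```text
[247 247 247 247 247 247 247 247 247 247 247 249 242 170 166 173 171 173
 172 171 170 172 171 172 173 157 139 211 221 245 246 248 247 247 247 247
 247 247 247 247 247 247 247 247 247]
[308 199  14  54 729]
200 308.0 321.0 314.74380165289256
215 308.0 321.0 314.5
230 308.0 321.0 314.5
242 308.0 321.0 314.40579710144925
flange [314.61057281 220.71932983] (78.37068939208984, 80.2320327758789) [ 0.43664093 -0.26927188  0.022     ]
(array([ 0.43694841, -0.26909305,  0.01969665]), [np.float64(0.000428584166044283), np.float64(0.0004285841660442253)])Traceback (most recent call last):
  File "<stdin>", line 16, in <module>
cv2.error: OpenCV(4.12.0) /io/opencv/modules/imgproc/src/convhull.cpp:143: error: (-215:Assertion failed) total >= 0 && (depth == CV_32F || depth == CV_32S) in function 'convexHull'
```

Scaled: 17.3 cm is 0.692, 17.2 cm is 0.688.

Emit:
send_rows:
  plan:
    - [[-0.004,-0.012,0.12,0,0,0],[-0.004,-0.012,0.26,0,0,0],[-0.004,-0.012,0.4,0,0,0],[-0.004,-0.012,0.52,0,0,0],[-0.004,-0.012,0.612,0,0,0],[-0.004,-0.012,0.664,0,0,0],[-0.004,-0.012,0.688,0,0,0],[-0.004,-0.012,0.692,0,0,0]]

```text
clock: 2.25
tool_pos: [0.4347, -0.2699, 0.0254]
orientation: [-180.0, -0.1, 162.1]
force: [-0.2, 0.2, 0.6]
opening: 0.0527
gripper_force: 0.0
```

Emit:
send_rows:
  plan:
    - [[0,0,0,0,0,0],[0,0,0,0,0,0],[0,0,0,0,0,0],[0,0,0,0,0,0],[0,0,0,0,0,0],[0,0,0,0,0,0],[0,0,0,0,0,0],[0,0,0,0,0,0]]
  fingers: 0

```text
clock: 2.92
tool_pos: [0.436, -0.2695, 0.027]
orientation: [180.0, 0.0, 162.1]
force: [-1.3, 1.0, 5.4]
opening: 0.0134
gripper_force: 30.0
```

Scaled: -17.3 cm is -0.692, -17 cm is -0.68.

Emit:
send_rows:
  plan:
    - [[0,0,-0.02,0,0,0],[0,0,-0.08,0,0,0],[0,0,-0.2,0,0,0],[0,0,-0.34,0,0,0],[0,0,-0.48,0,0,0],[0,0,-0.6,0,0,0],[0,0,-0.68,0,0,0],[0,0,-0.692,0,0,0]]

```text
clock: 3.58
tool_pos: [0.4376, -0.2702, 0.2042]
orientation: [-180.0, 0.4, 162.1]
force: [1.1, 0.3, -1.1]
opening: 0.0138
gripper_force: 30.0
```

Scaled: 23.9 cm is 0.956, 20.6 cm is 0.824.

Emit:
send_rows:
  plan:
    - [[0.012,0.06,0,0,0,0],[0.04,0.168,0,0,0,0],[0.072,0.3,0,0,0,0],[0.1,0.432,0,0,0,0],[0.132,0.56,0,0,0,0],[0.164,0.692,0,0,0,0],[0.196,0.824,0,0,0,0],[0.224,0.956,0,0,0,0]]

```text
clock: 4.25
tool_pos: [0.4551, -0.0233, 0.1992]
orientation: [-180.0, -0.0, 162.1]
force: [-0.7, -0.0, -1.1]
opening: 0.0137
gripper_force: 30.0
```

Scaled: 16 cm is 0.64, 15 cm is 0.6, -35.7 degrees is -0.595.

Emit:
send_rows:
  plan:
    - [[0.028,0.12,0,0,0,-0.0833],[0.056,0.232,0,0,0,-0.1667],[0.084,0.34,0,0,0,-0.2667],[0.108,0.452,0,0,0,-0.3667],[0.128,0.54,0,0,0,-0.4667],[0.144,0.6,0,0,0,-0.55],[0.152,0.64,0,0,0,-0.595],[0.152,0.64,0,0,0,-0.595]]

```text
clock: 4.92
tool_pos: [0.4688, 0.1406, 0.1988]
orientation: [-180.0, -0.1, -162.0]
force: [-0.2, 0.4, -0.8]
opening: 0.0136
gripper_force: 30.0
```

```bash
python3 - <<'E'
from h import *
import pickle
S={n:snap(n) for n in('top','side','wrist')}
O=[ctrl.get_obs() for _ in range(1)];o=O[0];print(o['tool_pos'],o['orientation'],o['force'],o['moment'],o['opening'],o['clock'],o['joint_pos'][5])
pickle.dump(S,open('s2.pkl','wb'))
a=np.hstack([cv2.resize(S['side']['img'][170:330,220:420],(400,320),interpolation=0),cv2.resize(S['wrist']['img'][120:440,120:520],(400,320))])
cv2.imwrite('pics/c2.png',a[...,::-1])
E
```

```text
[0.46849272 0.13860307 0.19904071] [-1.79984691e+02 -6.97511954e-02 -1.62286524e+02] [ 0.82442441 -1.32210822 -0.73932107] [-0.00958587  0.04082577 -0.03206166] 0.013498079061651127 5.0667 -111.86599317300802
```

View pics/c2.png

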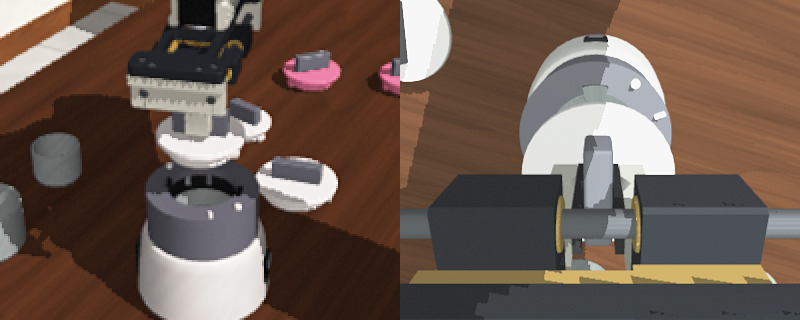

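The lid hangs level over the mill. The wrist view shows the −x notch at about (315,212), the dot at (356,205) and the lock bar at (379,236). Now I'll measure the lid and mill relative to each other from this camera.

```bash
cat > m.py <<'E'
from h import *
from scipy.optimize import least_squares
def millfit(s,pd,pb,z=.13):
    D=plane(s,*pd,z)[:2];B=plane(s,*pb,z)[:2]
    f=lambda p:np.r_[p[:2]+.049*np.array([np.cos(p[2]-.6),np.sin(p[2]-.6)])-D,p[:2]+.049*np.array([np.cos(p[2]-1.2),np.sin(p[2]-1.2)])-B]
    r=least_squares(f,[.47,.138,np.pi+.31],x_scale=[.01,.01,.1]);return r.x[:2],np.degrees(r.x[2])-180,np.linalg.norm(D-B),r.fun
def lidfit(s,rows,z,c0,u=(180,460)):
    # outer left/right edges of the white flange on image rows
    P=[]
    I=s['img'].astype(int)
    for v in rows:
        row=I[v,u[0]:u[1]];m=(row.min(1)>195)
        x=np.where(m)[0]
        if len(x)<5:continue
        P+= [plane(s,x[0]+u[0]-.5,v,z)[:2],plane(s,x[-1]+u[0]+.5,v,z)[:2]]
    P=np.array(P);r=least_squares(lambda c:np.hypot(*(P-c[:2]).T)-.042,c0,loss='soft_l1',f_scale=.0005);return r.x,r.fun
E
python3 - <<'E'
from m import *
import pickle
S=pickle.load(open('s2.pkl','rb'));s=S['wrist']
pd=blob(s,356,205,7,190);pb=blob(s,379,236,8,190);print(pd,pb)
print(millfit(s,pd,pb));print(millfit(s,pd,pb,.134))
x,res=lidfit(s,range(224,284,4),.194,[.468,.139]);print(x,(res*1e4).round(0))
for v in (212,): print(s['img'][v,285:350].mean(1).astype(int))
print(s['img'][205:240,318].astype(int).tolist())
E
```

```text
[355.2050753 203.41634  ] [378.90071848 235.67450468]
(array([0.47142472, 0.13662541]), np.float64(16.53597252086496), np.float64(0.02941013792733684), array([ 0.00012897,  0.00018385, -0.00012897, -0.00018385]))
(array([0.47068939, 0.13574374]), np.float64(16.535685998671028), np.float64(0.02889354566471673), array([-1.93526838e-05, -2.76103160e-05,  1.93527850e-05,  2.76102451e-05]))
[0.47037257 0.13909255] [-3.  7. -2.  7. -0. 86. -3. 72. -2.  1. -1.  3. -0. -1. -2.  2. -2. -2.
  0. -5. -1. -1.  0. -5. -2. -7.  2. -4.  2. -3.]
[123 123 123 124 123 123 123 121 123 121 124 121 123 122 124 121 123 119
 134 152 157 156 155 157 156 159 158 158 157 156 154 156 155 154 152 155
 156 157 154 158 159 166 180 184 184 183 184 181 183 181 183 183 183 183
 182 183 184 182 182 183 183 182 184 184 185]
[[128, 136, 134], [151, 163, 160], [148, 158, 155], [149, 160, 156], [149, 159, 156], [147, 157, 155], [150, 159, 156], [149, 157, 156], [147, 157, 156], [150, 159, 157], [149, 158, 156], [149, 158, 156], [148, 157, 155], [148, 157, 155], [149, 158, 156], [148, 157, 155], [156, 164, 160], [173, 174, 170], [184, 186, 181], [219, 221, 217], [234, 235, 232], [229, 230, 228], [229, 230, 227], [229, 230, 228], [229, 230, 228], [230, 230, 228], [229, 230, 227], [229, 230, 227], [229, 230, 227], [229, 229, 227], [228, 230, 226], [229, 230, 227], [229, 230, 227], [229, 229, 226], [229, 231, 227]]
```

Scaled: 3.5 cm is 0.14, 3 cm is 0.12.

Emit:
send_rows:
  plan:
    - [[0,0,0.04,0,0,0],[0,0,0.08,0,0,0],[0,0,0.12,0,0,0],[0,0,0.14,0,0,0],[0,0,0.14,0,0,0],[0,0,0.14,0,0,0]]

```text
clock: 5.57
tool_pos: [0.4689, 0.1387, 0.1641]
orientation: [-180.0, -0.1, -162.2]
force: [-0.2, 0.0, -0.1]
opening: 0.0138
gripper_force: 30.0
```

```bash
python3 - <<'E'
from m import *
import pickle
P=[]
S={n:snap(n) for n in('side','wrist')}
o=ctrl.get_obs();P.append(o['tool_pos']);print(o['tool_pos'],o['orientation'],o['force'],o['clock'])
pickle.dump(S,open('s3.pkl','wb'))
s=S['wrist'];s0=pickle.load(open('s2.pkl','rb'))['wrist']
p=proj(s,[*plane(s0,355.2,203.4,.13)[:2],.13]);q=proj(s,[*plane(s0,378.9,235.7,.13)[:2],.13]);print(p,q)
a=np.hstack([cv2.resize(S['side']['img'][200:300,260:385],(400,320),interpolation=0),cv2.resize(S['wrist']['img'][140:300,220:420],(400,320))])
cv2.imwrite('pics/c3.png',a[...,::-1])
E
```

```text
[0.46928238 0.13914763 0.1648019 ] [-1.79995918e+02  2.13185520e-02 -1.62206859e+02] [ 0.68630358 -0.17931848 -1.18235062] 5.6667
[361.87666356 213.12758143] [389.14543938 250.3140298 ]
```

View pics/c3.png

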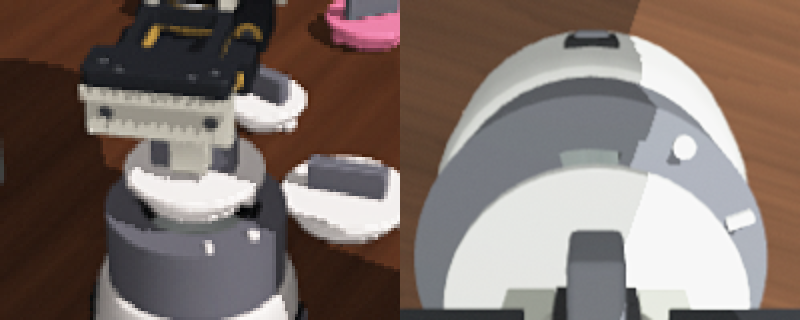

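The wrist view shows the lid centred at column ~318 and the mill's collar and notch at ~316, so the lid is about 1.7 mm too far in +y of the tool. I'll check this with fits.

```bash
python3 - <<'E'
from m import *
import pickle
s=pickle.load(open('s3.pkl','rb'))['wrist'];I=s['img'].astype(int)
pd=blob(s,362,213,7,200);pb=blob(s,389,250,8,200);print(pd,pb)
c,y,d,r=millfit(s,pd,pb);print('marks',c,y,d)
f=lambda p:np.r_[p+.049*np.array([np.cos(np.radians(197.8)-.6),np.sin(np.radians(197.8)-.6)])-plane(s,*pd,.13)[:2],p+.049*np.array([np.cos(np.radians(197.8)-1.2),np.sin(np.radians(197.8)-1.2)])-plane(s,*pb,.13)[:2]]
cf=least_squares(f,[.47,.138]);print('marks yaw fixed',cf.x,cf.fun)
x,res=lidfit(s,range(232,290,4),.159,[.469,.139],(232,400));print('lid',x,(res*1e4).round(0))
P=[]
for v in range(240,292,4):
    row=I[v];wood=(row[:,0]-row[:,2])>25
    l=315
    while not wood[l]:l-=1
    r_=315
    while not wood[r_]:r_+=1
    P.append([plane(s,l+.5,v,.13)[:2],plane(s,r_-.5,v,.13)[:2]]);print(v,l,r_,end=';')
P=np.array(P).reshape(-1,2)
q=least_squares(lambda c:np.hypot(*(P-c[:2]).T)-.056,[.47,.138],loss='soft_l1',f_scale=.0005)
print('\ncollar',q.x,(q.fun*1e4).round(0))
R=np.array([[np.cos(np.radians(-162.2)),np.sin(np.radians(-162.2))],[np.sin(np.radians(-162.2)),-np.cos(np.radians(-162.2))]])
for n,k in(('marks',c),('fixed',cf.x),('collar',q.x)):print(n,'shift tool xy mm',R@(k-x)*1000)
for v in (216,218,220):print(v,I[v,292:345].mean(1).astype(int))
E
```

```text
[361.87778204 213.3894858 ] [388.90352072 250.55709006]
marks [0.47148018 0.13643968] 16.280164078197146 0.029348437463441908
marks yaw fixed [0.47218395 0.13746267] [ 4.28411864e-04 -5.96034953e-05 -4.28411864e-04  5.96034953e-05]
lid [0.47099667 0.13913682] [-2.  5. -4.  4. -3. -0. -1. 79. -1. 80. -2. 56. -2. -3.  0. -1. -0. -2.
  1. -0. -1. -3.  3. -4.  3. -3.  0. -1.  3. -3.]
240 231 398;244 230 400;248 229 401;252 228 402;256 227 402;260 226 403;264 226 403;268 226 404;272 226 404;276 226 403;280 227 403;284 227 402;288 228 401;
collar [0.4720197  0.13700608] [ 2.  0. -1.  3. -2.  1. -3.  1. -1. -4.  1. -2. -1. -4. -3.  1. -2.  1.
 -1. -4. -4. -1.  0. -4. -1. -4.]
marks shift tool xy mm [ 0.36413852 -2.71583852]
fixed shift tool xy mm [-0.61866154 -1.95695614]
collar shift tool xy mm [-0.32270067 -2.34147406]
216 [123 122 122 122 123 123 122 129 134 147 151 156 159 156 156 157 159 160
 159 160 159 157 155 156 157 156 156 156 153 155 157 156 157 158 160 160
 156 101 103 119 123 123 123 123 120 148 178 183 186 183 183 182 183]
218 [122 122 124 124 123 121 121 121 148 157 156 155 157 157 156 158 156 158
 157 161 158 156 156 155 157 155 155 154 151 155 156 157 155 157 160 162
 165  94 108 124 125 123 123 121 118 172 185 185 183 183 183 183 183]
220 [122 123 123 122 121 122 123 119 135 155 156 157 157 156 156 157 157 156
 156 159 159 156 153 154 156 156 154 152 153 153 156 155 156 156 159 161
 165 130 120 123 123 123 122 117 172 185 182 183 183 182 184 183 182]
```

Scaled: 1 cm is 0.04, 0.8 cm is 0.032, 0.5 degrees is 0.0083.

Emit:
send_rows:
  plan:
    - [[0,-0.0092,0,0,0,0.0083],[0,-0.0092,0.012,0,0,0.0083],[0,-0.0092,0.024,0,0,0.0083],[0,-0.0092,0.032,0,0,0.0083],[0,-0.0092,0.04,0,0,0.0083],[0,-0.0092,0.04,0,0,0.0083]]

```text
clock: 6.17
tool_pos: [0.4694, 0.1367, 0.154]
orientation: [-180.0, -0.0, -162.7]
force: [0.4, 0.5, -0.7]
opening: 0.014
gripper_force: 30.0
```

Scaled: 0.6 cm is 0.024, 0.4 cm is 0.016.

Emit:
send_rows:
  plan:
    - [[0,0,0.008,0,0,0],[0,0,0.016,0,0,0],[0,0,0.024,0,0,0],[0,0,0.024,0,0,0]]

```text
clock: 6.5
tool_pos: [0.4695, 0.1368, 0.1481]
orientation: [-180.0, -0.0, -162.7]
force: [-0.1, 0.1, -1.1]
opening: 0.0134
gripper_force: 30.0
```

The lugs are passing through freely. Continuing to seat the lid.

Emit:
send_rows:
  plan:
    - [[0,0,0.008,0,0,0],[0,0,0.016,0,0,0],[0,0,0.024,0,0,0],[0,0,0.024,0,0,0]]

```text
clock: 6.83
tool_pos: [0.4694, 0.1368, 0.1421]
orientation: [-180.0, -0.0, -162.7]
force: [-0.4, -0.6, -1.5]
opening: 0.0136
gripper_force: 30.0
```

Scaled: 0.15 cm is 0.006, 0.1 cm is 0.004.

Emit:
send_rows:
  plan:
    - [[0,0,0.004,0,0,0],[0,0,0.006,0,0,0],[0,0,0.006,0,0,0]]

```text
clock: 7.08
tool_pos: [0.4697, 0.1369, 0.141]
orientation: [180.0, 0.0, -162.7]
force: [-0.0, -0.2, -0.9]
opening: 0.0135
gripper_force: 30.0
```

```bash
python3 - <<'E'
from m import *
import pickle
S={n:snap(n) for n in('side','wrist')};o=ctrl.get_obs();print(o['tool_pos'],o['force'],o['moment'],o['clock'])
pickle.dump(S,open('s4.pkl','wb'));s=S['wrist']
a=np.hstack([cv2.resize(S['side']['img'][200:300,260:385],(400,320),interpolation=0),cv2.resize(S['wrist']['img'][160:320,220:420],(400,320))])
cv2.imwrite('pics/c4.png',a[...,::-1])
E
```

```text
[0.46971121 0.13689358 0.14108911] [-0.34712894 -0.02560888 -0.91983235] [-0.01353642 -0.00949971  0.01124223] 7.1833
```

View pics/c4.png

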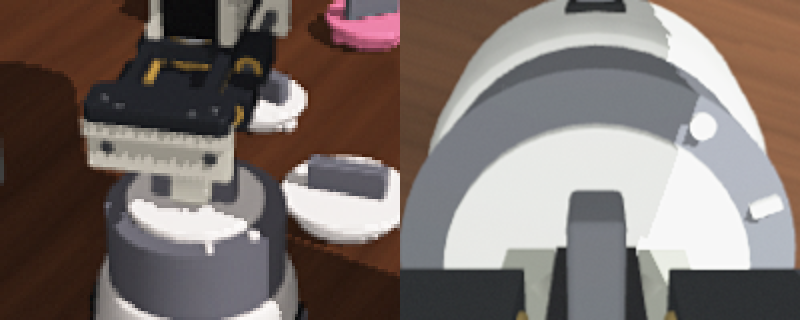

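The flange is nearly flat, with its edge circle centred inside the collar and no contact force yet. I'll lower it in small steps until it touches.

Scaled: 0.1 cm is 0.004, 0.05 cm is 0.002.

Emit:
send_rows:
  plan:
    - [[0,0,0.002,0,0,0],[0,0,0.004,0,0,0],[0,0,0.004,0,0,0]]

```text
clock: 7.43
tool_pos: [0.4698, 0.137, 0.1409]
orientation: [-180.0, 0.0, -162.7]
force: [-4.5, -0.4, 8.0]
opening: 0.0136
gripper_force: 30.0
```

Emit:
send_rows:
  plan:
    - [[0,0,0,0,0,0],[0,0,0,0,0,0],[0,0,0,0,0,0]]

```text
clock: 7.68
tool_pos: [0.4698, 0.1369, 0.1409]
orientation: [180.0, 0.0, -162.7]
force: [-4.7, -0.4, 8.2]
opening: 0.0135
gripper_force: 30.0
```

```bash
python3 - <<'E'
from m import *
s=snap('wrist');o=ctrl.get_obs();print(o['tool_pos'],o['force'],o['moment'])
I=s['img'].astype(int);P=[]
for v in range(250,288,4):
    row=I[v];wood=(row[:,0]-row[:,2])>25
    l=r_=315
    while not wood[l]:l-=1
    while not wood[r_]:r_+=1
    P+=[plane(s,l+.5,v,.13)[:2],plane(s,r_-.5,v,.13)[:2]]
P=np.array(P);q=least_squares(lambda c:np.hypot(*(P-c[:2]).T)-.056,[.47,.138],loss='soft_l1',f_scale=.0005)
x,res=lidfit(s,range(232,290,4),.136,[.47,.137],(236,400));print('collar',q.x,'lid',x,(res*1e4).round(),(q.fun*1e4).round())
E
```

```text
[0.46977814 0.13694166 0.14090957] [-4.13033761  0.03654931  7.95072486] [-0.06031267  1.33739129  0.0613028 ]
collar [0.4722372  0.13716012] lid [0.47148919 0.13708736] [ -2. 135.  -1.   3.  -3.   2.  -1.   0.  -1.  -3.  -3.  -1.   2.  -4.
  -0.  58.  -1.  50.   0.  42.  -2.  -4.   2.  -5.   3.  -5.  -1.  -3.
   3.  -5.] [ 1.  2.  3. -1.  0.  1. -1. -0. -1. -0. -1.  0.  1. -3. -1.  0. -3. -1.
 -3. -2.]
```

Seated: the lid origin is about 16 mm below the mouth, it is about 0.75 mm off centre, and contact is 8 N. Turning clockwise in stages.

Scaled: 12 degrees is 0.2.

Emit:
send_rows:
  plan:
    - [[0,0,0,0,0,0.0333],[0,0,0,0,0,0.0667],[0,0,0,0,0,0.1],[0,0,0,0,0,0.1333],[0,0,0,0,0,0.1667],[0,0,0,0,0,0.2],[0,0,0,0,0,0.2]]

```text
clock: 8.32
tool_pos: [0.4704, 0.1375, 0.141]
orientation: [179.9, 0.1, -174.8]
force: [-1.5, 0.8, 5.8]
opening: 0.0139
gripper_force: 30.0
```

Scaled: 20 degrees is 0.3333.

Emit:
send_rows:
  plan:
    - [[0,0,0,0,0,0.05],[0,0,0,0,0,0.1],[0,0,0,0,0,0.15],[0,0,0,0,0,0.2],[0,0,0,0,0,0.25],[0,0,0,0,0,0.3],[0,0,0,0,0,0.3333],[0,0,0,0,0,0.3333]]

```text
clock: 8.98
tool_pos: [0.4704, 0.1376, 0.1409]
orientation: [179.9, 0.1, 165.2]
force: [-1.3, 1.7, 5.4]
opening: 0.0138
gripper_force: 30.0
```

```bash
python3 - <<'E'
from m import *
import pickle
S={n:snap(n) for n in('side','wrist')};s=S['wrist'];o=ctrl.get_obs();print(o['tool_pos'],o['orientation'],o['force'],o['moment'],o['opening'],o['gripper_force'])
pickle.dump(S,open('s5.pkl','wb'))
I=s['img'].astype(int);P=[]
for v in range(250,288,4):
    row=I[v];wood=(row[:,0]-row[:,2])>25
    l=r_=315
    while not wood[l]:l-=1
    while not wood[r_]:r_+=1
    P+=[plane(s,l+.5,v,.13)[:2],plane(s,r_-.5,v,.13)[:2]]
P=np.array(P);q=least_squares(lambda c:np.hypot(*(P-c[:2]).T)-.056,[.47,.138],loss='soft_l1',f_scale=.0005)
x,res=lidfit(s,range(232,290,4),.136,[.47,.137],(236,400));print('collar',q.x,'lid',x,(res*1e4).round(),(q.fun*1e4).round())
a=np.hstack([cv2.resize(S['side']['img'][200:300,260:385],(400,320),interpolation=0),cv2.resize(S['wrist']['img'][160:320,220:420],(400,320))])
cv2.imwrite('pics/c5.png',a[...,::-1])
E
```

```text
[0.47039275 0.13765437 0.14091534] [1.79907044e+02 7.68686608e-02 1.65362646e+02] [-1.43075946  1.53386964  4.91745037] [ 0.69504453  0.64853359 -0.0126799 ] 0.013993730477540408 30.003966093063354
collar [0.47211991 0.13659252] lid [0.47270535 0.13679278] [-1.  7. -1.  5. -1.  4.  0.  1.  0.  1. -2. -0. -2. -0.  0. -3. -1. -4.
  0. -3. -3. -1.  1. -2.  1. -2. -2.  0.  1. -2.] [ 3.  2.  0. -1. -2.  2.  2.  1. -3.  1. -2. -3.  1. -0. -1. -3. -2. -3.
 -2. -3.]
```

View pics/c5.png

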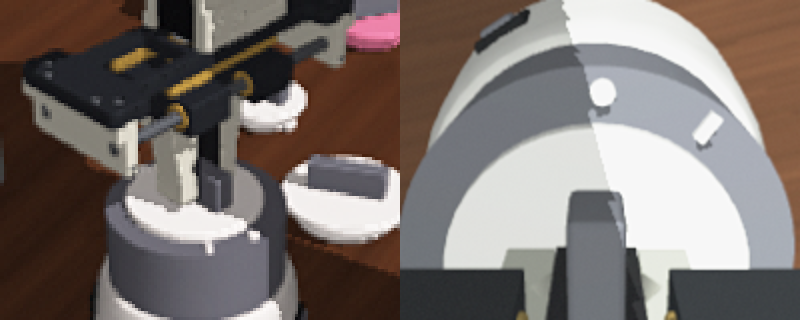

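The bar (crop column ~597) now points almost at the dot (602), and the lid is centred within 0.6 mm. I'll make the last 2°, settle and hand in.

Scaled: 2 degrees is 0.0333.

Emit:
send_rows:
  plan:
    - [[0,0,0,0,0,0.0167],[0,0,0,0,0,0.0333],[0,0,0,0,0,0.0333],[0,0,0,0,0,0.0333],[0,0,0,0,0,0.0333],[0,0,0,0,0,0.0333]]

```text
clock: 9.58
tool_pos: [0.4704, 0.1376, 0.1409]
orientation: [179.9, 0.1, 163.4]
force: [-1.0, 2.7, 5.1]
opening: 0.014
gripper_force: 30.0
```

```bash
python3 - <<'E'
from m import *
s=snap('wrist');o=ctrl.get_obs();print(o['tool_pos'],o['orientation'],o['force'],o['gripper_force'])
pd=blob(s,319,206,8,225);x,res=lidfit(s,range(232,290,4),.136,[.47,.137],(236,400))
D=plane(s,*pd,.13)[:2]-[.4721,.1368];print(pd,'dot dir',np.degrees(np.arctan2(D[1],D[0])),np.hypot(*D),'lid',x)
if 158<np.degrees(np.arctan2(D[1],D[0]))<168 and abs(o['orientation'][2]-163.3)<1.5: print(ctrl.close_job())
E
```

```text
[0.47036908 0.13764048 0.14092239] [1.79904348e+02 7.31958688e-02 1.63378662e+02] [-1.97979701  2.50190844  4.88149071] 30.01815676689148
[317.48906049 205.75225225] dot dir 163.69257471203468 0.04923164519735336 lid [0.47267381 0.13673794]
the job is handed in; nothing more can be done
None
```

The middle-sized lid is seated in the mill's collar, turned to the pulse dot (bar at 163.4°, dot measured at 163.7°) and still gripped there at 30 N; the job was handed in at about 9.6 s, and no verdict came back.

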